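# Clamp the card stand at the pointer and hold a peg open over the card

## Task

Swing the red-knobbed clamp lever to free the card stand, slide the stand along its rail until the black line on it meets the red pointer, and swing the lever fully back to clamp it there. Then squeeze the yellow peg open, lift it off the steel strip and finish holding it open over the top edge of the card, one jaw on each side and not touching the card, so that a ticket can be slipped in; do not let go of it. Leave the other pegs, the jar and the scrubbing pad holder where they are.

Things in the scene. Friction and masses are not known exactly. Their poses are not given: they have to be found in the camera images.
- rail: Fixed rail unit: grey base plate 160 x 400 x 8 mm with an aluminium bar on it. Origin at the middle of its underside on the slate. Its y axis is the slide direction; its x axis is square to it, pointing away from the robot at yaw 0. The whole unit stands somewhere in front of the robot, turned a little.
- carriage (a joint): Card stand's position along the rail, m, -0.10 to 0.10, 0 = middle, growing along the rail's +y. The stand starts on the -y side of the pointer. It slides with a drag of about 6 N while the lever is swung open, and holds against 30 N while clamped. The stand is a white block 110 (x) x 140 (y) mm, top 46 mm above the slate.
- lever (a joint): Clamp lever angle, rad, 0 = clamped (arm along the rail's +y), 1.4 = end stop, free (arm towards the rail's -x, near the robot); positive is anticlockwise seen from above. The clamp bites below about 0.8, fully below 0.2; free above 1.1. Swinging it takes about 1 to 4 N at the red knob. It stays where it is left.
- lever_axis (a point): The lever's upright turning axis on the stand, at the arm's upper face, 58 mm above the slate.
- lever_post (a point): Middle of the top of the lever's upright red knob post: round, 16 mm across, 42 mm tall, top 100 mm above the slate, 65 mm from the lever axis. The red knob spins freely on its pin, so a firm grip may keep its direction while the lever swings.
- knob_top (a point): Middle of the top of the stand's fixed black square grip: 22 x 22 mm, 50 mm tall, top 96 mm above the slate, sides along the rail's x and y. Meant for taking hold of the stand to slide it.
- stand_line (a point): Front end of the black line on the stand's edge (far from the robot), 46 mm above the slate; its axes are the rail's.
- mark: Red pointer, fixed on the rail's base plate on the far side from the robot, finger 44 mm above the slate pointing at the stand. Origin at its foot; its axes are the rail's. The stand is in place when stand_line lies level with this origin along the rail's y, within 5 mm.
- card_top (a point): Middle of the card's top edge, 135 mm above the slate. The stiff card is fixed in the stand and moves with it: 4 mm thick (x), 100 mm wide (y, along the rail), standing 80 mm out of a grey groove bar, 73 mm clear above it. Axes are the rail's: x is square to the card's face, z up.
- strip: Fixed steel strip on a wooden foot, carrying two big pegs clipped on from above. Origin at the middle of the underside; the strip is 6 mm thick (x), 200 mm long (y), top edge 100 mm above the slate.
- peg_yellow: Yellow spring peg, 91 mm tall, 20 mm wide (y), 60 g, clipped upright on the strip, jaws down. Origin on its 10 mm thick pin, 105 mm above the slate at the start; x = the way the jaws open, square to the strip; z up. Handles rise 45 mm above the pin; their outer faces, on the strip, are 21 mm apart at the pin and 41 mm at the top. The frame is that of the half on the -x side.
- peg_yellow_jaw (a joint): Opening of the yellow peg, rad: 0 as clipped on the strip (jaws 6 mm apart), -0.14 shut, 0.44 end stop (jaws 25 mm apart). A spring shuts it; squeezing the handles together along x opens it: pressed 30 mm above the pin, 3 to 5 N starts it and 7 to 9 N reaches the stop, where the handles are upright, parallel, 21 mm over their outer faces.
- peg_yellow_tip_a (a point): Inner lower corner of the yellow peg's jaw on its -x side, mid width, 45 mm below the pin. The jaw pads are 12 mm tall; an edge can enter 40 mm deep before it meets the pin.
- peg_yellow_tip_b (a point): Inner lower corner of the yellow peg's jaw on its +x side, mid width.
- peg_blue: Blue peg, the same kind, clipped on the same strip 90 mm from the yellow one (either end may hold either); a bystander. Origin on its pin.
- peg_red: Red peg. Lying loose on its side on the slate, 20 mm thick, about 90 x 37 mm; a bystander. Origin at the middle of its underside below its pin.
- peg_green: Green peg. Lying loose on its side on the slate, 20 mm thick, about 90 x 37 mm; a bystander. Origin at the middle of its underside below its pin.
- jar: Empty glass jar, 72 mm across, 100 mm tall, a bystander. Origin at the middle of its underside.
- pad_holder: Steel scrubbing pad holder with a dark pad, 75 x 105 x 44 mm, a bystander. Origin at the middle of its underside.
Not all that is in view belongs to the job. There is more than one size of the peg_yellow; the one meant has the size given above.

How it is judged:
On the way, in this order (a step that is already met when the one before it is completed fails the run):
1. the clamp lever is swung open (past 1.1 rad) (value of joint lever above 1.1 rad), for 0.1 s.
2. with the lever still open, the stand's line is within 5 mm of the red pointer (y of stand_line in the frame of mark between -0.005 and 0.005 m and value of joint lever above 0.9 rad), for 0.2 s.
3. the lever is swung back to clamped (below 0.2 rad) with the stand still within 5 mm of the pointer (y of stand_line in the frame of mark between -0.005 and 0.005 m and value of joint lever below 0.2 rad), for 0.2 s.
4. the yellow peg is squeezed open and off the strip (value of joint peg_yellow_jaw above 0.2 rad and contact force between the fingers and peg_yellow above 1 N and contact force between peg_yellow and strip below 0.05 N and distance of peg_yellow from where it was at the start of the episode above 0.03 m), for 0.1 s.
At the end, for the whole second after the job is handed in: Stand within 5 mm of the pointer, lever below 0.2 rad; fingers hold the yellow peg (over 1 N), still and open (jaw above 0.2 rad), a jaw tip each side of the card, 4 mm or more from its middle plane, 6 mm or more below its top edge, within its width, touching neither card nor stand (all of step 3 and value of joint peg_yellow_jaw above 0.2 rad and contact force between the fingers and peg_yellow above 1 N and contact force between peg_yellow and rail below 0.2 N and linear speed of peg_yellow below 0.03 m/s and ((x of peg_yellow_tip_a in the frame of card_top below -0.004 m and x of peg_yellow_tip_b in the frame of card_top above 0.004 m) or (x of peg_yellow_tip_b in the frame of card_top below -0.004 m and x of peg_yellow_tip_a in the frame of card_top above 0.004 m)) and z of each of peg_yellow_tip_a, peg_yellow_tip_b in the frame of card_top below -0.006 m and y of peg_yellow_tip_a in the frame of card_top between -0.05 and 0.05 m and y of peg_yellow_tip_b in the frame of card_top between -0.05 and 0.05 m); the arm keeps its last pose, push and grip.
It fails at once if another peg, the jar or the pad holder is moved by more than 20 mm (distance of any of peg_blue, peg_red, peg_green, jar, pad_holder from where it was at the start of the episode above 0.02 m).
It also fails if it takes over 72 s, if anything falls off the work surface, if the arm or the gripper's body presses on something with over 40 N, if the wrist force passes 120 N, or if a joint passes its speed limit or range.

## Robot

A 6-joint arm with a two-finger parallel gripper is mounted at the origin on the work surface. World frame = base frame: x ahead of the robot, y to its left, z up, the work surface at z = 0. Lengths are in m, angles in rad, forces in N, time in s.
With the tool pointing down it reaches from about 0.375 to 0.925 m from the base axis. Payload 5.7 kg.
Tool frame: the origin (TCP) lies midway between the tips of the shut fingers; the grasp point (between the pads) lies 19 mm behind it; z points along the fingers, x is the direction in which the jaws open and shut, and the axes are right-handed (so a half turn about z gives the same grasp; the last joint's range is limited). The gripper opens to 88 mm and grips with 3 to 60 N. Pads are 20 mm wide; open, the fingers measure 115 mm over their backs; the gripper's body (75 mm by 178 mm) begins 61 mm behind the grasp point.
Start: joints at [-1.451, 0.359, 1.51, -0, 1.272, -0.115], TCP at [0.14, -0.584, 0.223] pointing down, gripper open.
Joint ranges: [-2.97, 2.97], [-1.01, 2.36], [0.21, 2.38], [-0.96, 4.11], [0.2, 2.71], [-2.98, 2.98]. Speed limits (rad/s): [2.39, 2.39, 3.14, 3.14, 3.14, 3.14].

## Interface

Orientations are given as a unit quaternion [x, y, z, w].
In Python, from bench import move_ptp, servo_line, goto_joints, move_gripper, sleep, inverse_kinematics, capture, PlanningError, close_job, spot_in, silhouettes, current_clock, current_joint_pos, current_qvel, current_joint_torque, current_position, current_orientation, current_force, current_torque, current_finger_gap gives the robot as it stands. Calls block until the motion is done:
- move_ptp(position, orientation): joint-space move of the TCP to a pose.
- servo_line(position, orientation=None, rate=0.15, contact_N=None): straight line of the TCP; orientation=None keeps the orientation; rate is the mean speed in m/s. With contact_N (N) it stops when the force on the tool has changed by that much, and returns True; else False.
- goto_joints(angles): joint-space move.
- move_gripper(opening): finger opening in m; the grip force is fixed at half the most; returns when the fingers have stopped.
- sleep(seconds).
- inverse_kinematics(position, orientation): joint angles nearest the present ones, or None.
- capture(name): name is "scene" or "top" or "wrist"; returns a dict with "image" (480x640x3 uint8, blue, green, red), "range_z" (480x640 float32, m along the optical axis (not along the pixel's ray), 0 where there is no reading), "intrinsics" (3x3 intrinsics, pixels), "R" (3x3) and "t" (3): a world point X has camera coordinates R X + t. Camera axes: x right, y down, z forward; pixel columns grow to the right and rows downward; lengths in m; the calibration is good to about 2 mm. A picture is of the moment at which its call begins.
A pose or a line that the arm cannot do raises PlanningError and nothing moves.
- close_job(): hands the job in, once; it reports no verdict.
Trained networks look in the newest picture that a camera, given by its name, has taken for a name from the list of things; names that differ only in an ending like _2 or _b are one class to them, and where a whole thing is asked for, a point or a joint stands for the part that bears it (a point fixed in the world has none). Each returns a list of dicts, best first, with "conf" (0 to 1); they miss things now and then, are a little off and sometimes report something else, mostly with a low value. They report only what shows in the picture. A call takes as long as a camera call. They do not tell look-alikes from the thing itself.
- spot_in(camera, query): "xy" ([column, row] in pixels, amid what is visible of it).
- silhouettes(camera, query): "region" (480x640 bool, what is visible of it) and "xy" ([column, row] in pixels, amid what is visible of it).
Readings, each from a call of its own:
- current_clock(): time.
- current_joint_pos(): joint angles.
- current_qvel(): joint speeds.
- current_joint_torque(): joint torques, N m.
- current_position(): TCP position.
- current_orientation(): TCP orientation.
- current_force(): force on the tool from outside, world axes, zero at the start.
- current_torque(): the same for the moment, N m.
- current_finger_gap(): finger opening in m.
Only numpy, scipy, OpenCV 4.12 (cv2) and the standard library are available. Lean on these libraries where they do the work, as an engineer would, in place of code of your own. Each camera call takes 0.05 s, during which the arm holds its last target.

## Working session

There is one attempt and no reset: what is moved stays moved. The work goes in short steps, each a Python script; the robot and the scene stay as the last script left them, time stands still between calls to the robot, and variables do not carry over. Pictures are saved under pics/ and viewed, and the job is handed in when it is done.

```bash
ls; mkdir -p pics; cat > h.py <<'E'
from bench import *
import numpy as np, cv2
def cap(n,f=None):
    c=capture(n)
    if f: cv2.imwrite('pics/'+f+'.png',c['image'])
    return c
def p2w(c,u,v,z=None,zw=None):
    K=c['intrinsics'];R=c['R'];t=c['t']
    d=np.linalg.inv(K)@np.array([u,v,1.0])
    C=-R.T@t; dw=R.T@d
    if zw is not None: return C+dw*((zw-C[2])/dw[2])
    if z is None: z=c['range_z'][int(round(v)),int(round(u))]
    return C+dw*z
def cloud(c):
    K=c['intrinsics'];R=c['R'];t=c['t']
    v,u=np.mgrid[:480,:640]
    z=c['range_z']
    P=np.stack([(u-K[0,2])/K[0,0]*z,(v-K[1,2])/K[1,1]*z,z],-1)
    return (P-t)@R
def w2p(c,X):
    q=c['intrinsics']@(c['R']@np.array(X)+c['t']); return q[:2]/q[2]
E
python3 - <<'E'
from h import *
for n in ['scene','top','wrist']:
    c=cap(n,n+'0'); np.savez('pics/'+n+'0.npz',**c)
    print(n,c['t'],-c['R'].T@c['t'])
print(current_clock(),current_orientation(),current_finger_gap())
E
```

```text
pics
scene [ 0.26745477 -0.26787396  1.32760201] [1.01655312 0.60522704 0.71143207]
top [0.090816   0.61537155 0.74633715] [0.41988456 0.15414623 0.86248752]
wrist [-0.59886892 -0.03399562  0.39373288] [ 0.22100106 -0.56415029  0.38434132]
0.15 [ 7.85060099e-01 -6.19419170e-01 -5.21067154e-04 -5.11393605e-04] 0.08784059103356591
```

View pics/scene0.png

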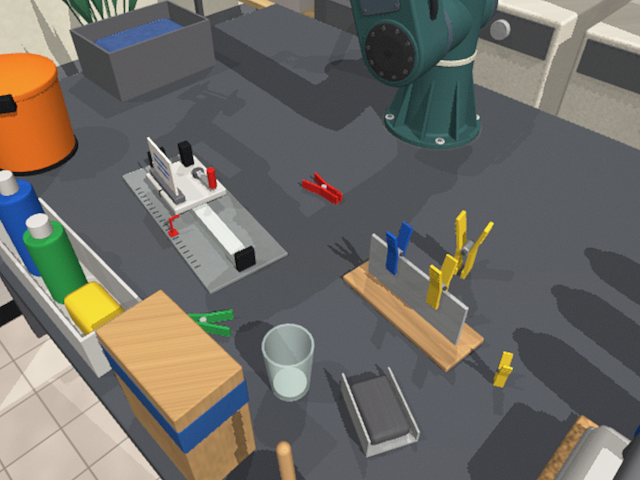

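View pics/top0.png

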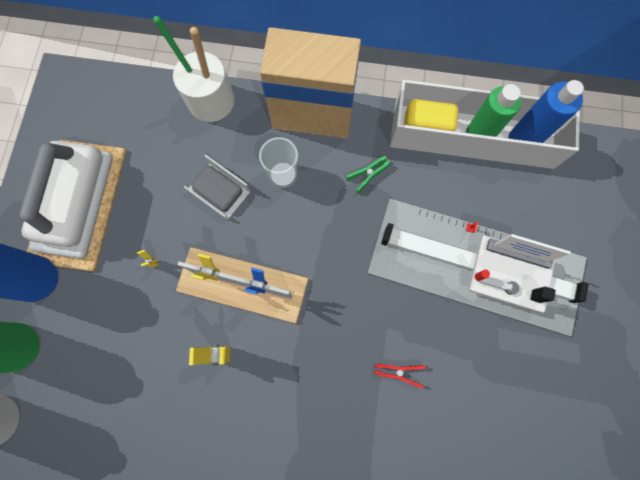

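View pics/wrist0.png

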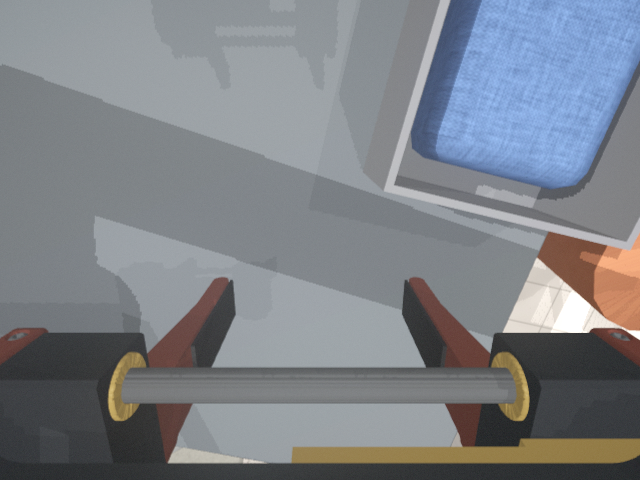

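The top view shows the rail unit at around (478,265) and the strip at (243,285), with the yellow peg at (205,268) and the blue one at (258,280). The loose big yellow peg at (210,355) and the small one at (148,258) are decoys. The lever knob is at (482,275), its axis at (512,288), the grip at (541,295) and the pointer at (472,227).

```bash
python3 - <<'E'
from h import *
c=dict(np.load('pics/top0.npz')); P=cloud(c); ok=c['range_z']>0
img=c['image']
def show(name,m):
    q=P[m]; print(name,m.sum(),q.mean(0).round(4) if len(q) else None)
    return q
# rail region
v,u=np.mgrid[:480,:640]
reg=(u>360)&(u<600)&(v>190)&(v<340)&ok
Z=P[...,2]
for lo,hi in [(0.004,0.012),(0.013,0.03),(0.04,0.05),(0.05,0.065),(0.085,0.094),(0.094,0.105),(0.12,0.15)]:
    m=reg&(Z>lo)&(Z<hi)
    q=P[m]
    if m.sum()<5: print(lo,hi,m.sum());continue
    r=cv2.minAreaRect((q[:,:2]*1000).astype(np.float32))
    print(lo,hi,m.sum(),q.mean(0).round(4),np.median(u[m]),np.median(v[m]),r)
reg=(u>165)&(u<320)&(v>240)&(v<330)&ok
for lo,hi in [(0.01,0.03),(0.09,0.104),(0.105,0.12),(0.12,0.14),(0.14,0.16)]:
    m=reg&(Z>lo)&(Z<hi)
    q=P[m]
    if m.sum()<5: print(lo,hi,m.sum());continue
    r=cv2.minAreaRect((q[:,:2]*1000).astype(np.float32))
    print('S',lo,hi,m.sum(),q.mean(0).round(4),np.median(u[m]),np.median(v[m]),r)
cv2.imwrite('pics/z1.png',cv2.resize(img[190:340,360:600],None,fx=3.2,fy=3.2,interpolation=cv2.INTER_CUBIC))
cv2.imwrite('pics/z2.png',cv2.resize(img[230:380,130:330],None,fx=4,fy=4,interpolation=cv2.INTER_CUBIC))
E
python3 - <<'E'
from h import *
for cam in ['top','scene']:
    c=cap(cam)
    for q in ['lever_post','knob_top','stand_line','mark','card_top','lever_axis','peg_yellow','peg_yellow_tip_a','peg_blue','strip','rail','peg_red','peg_green','jar','pad_holder']:
        r=spot_in(cam,q)
        print(cam,q,[(np.round(x['xy']).tolist(),round(x['conf'],2),p2w(c,*x['xy']).round(3).tolist()) for x in r[:4]])
E
```

```text
0.004 0.012 9425 [ 0.6041 -0.0988  0.0087] 450.0 267.0 ((616.851318359375, -140.69854736328125), (293.8195495605469, 486.3584289550781), 8.276966094970703)
0.013 0.03 1632 [ 0.6155 -0.0806  0.0267] 443.0 252.0 ((608.1428833007812, -122.68147277832031), (391.0621032714844, 152.50694274902344), 80.2429428100586)
0.04 0.05 3056 [ 0.5886 -0.1712  0.0468] 510.0 276.0 ((610.5740966796875, -125.36531066894531), (382.6499328613281, 124.3814926147461), 70.99581909179688)
0.05 0.065 1033 [ 0.5999 -0.1732  0.0585] 511.0 264.0 ((607.6303100585938, -124.89251708984375), (379.84954833984375, 90.4319076538086), 76.2391357421875)
0.085 0.094 157 [ 0.6042 -0.1834  0.0895] 534.0 255.0 ((595.4766845703125, -169.31614685058594), (125.84115600585938, 76.98599243164062), 79.29476928710938)
0.094 0.105 346 [ 0.5855 -0.1847  0.0983] 543.0 275.0 ((594.9503173828125, -172.20689392089844), (130.58287048339844, 77.2729263305664), 79.27886199951172)
0.12 0.15 336 [ 0.6308 -0.1845  0.1316] 539.0 245.0 ((631.6744384765625, -184.76144409179688), (100.51213073730469, 5.875296592712402), 80.35848236083984)
S 0.01 0.0
[... 2958 characters left out ...]
 0.85, [0.364, 0.325, 0.065])]
scene peg_blue [([392.0, 244.0], 0.96, [0.521, 0.279, 0.134]), ([183.0, 179.0], 0.22, [0.597, -0.186, 0.047])]
scene strip [([416.0, 306.0], 0.97, [0.513, 0.335, 0.029])]
scene rail [([200.0, 220.0], 0.92, [0.633, -0.085, 0.025]), ([438.0, 282.0], 0.53, [0.531, 0.371, 0.13])]
scene peg_red [([321.0, 188.0], 0.75, [0.398, 0.009, 0.021]), ([180.0, 182.0], 0.52, [0.604, -0.184, 0.046])]
scene peg_green [([214.0, 321.0], 0.69, [0.751, 0.111, 0.004]), ([172.0, 226.0], 0.34, [0.671, -0.126, 0.006])]
scene jar [([288.0, 359.0], 0.97, [0.726, 0.261, 0.027])]
scene pad_holder [([381.0, 413.0], 0.96, [0.697, 0.416, 0.031]), ([183.0, 181.0], 0.62, [0.599, -0.182, 0.046])]
```

View pics/z1.png

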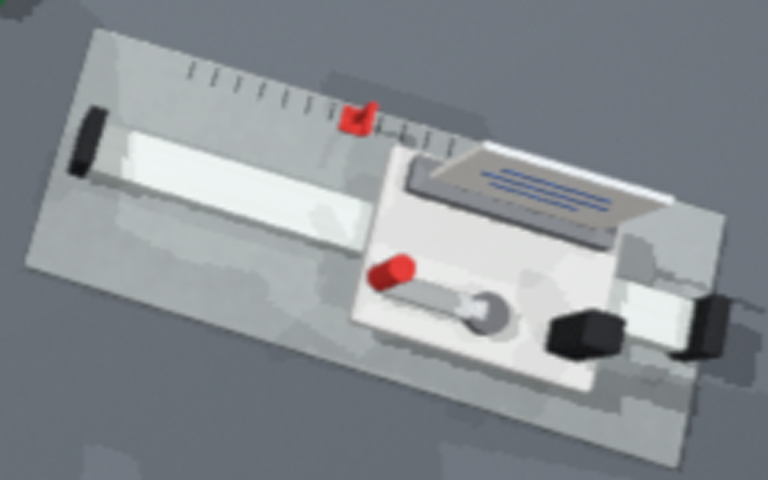

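View pics/z2.png

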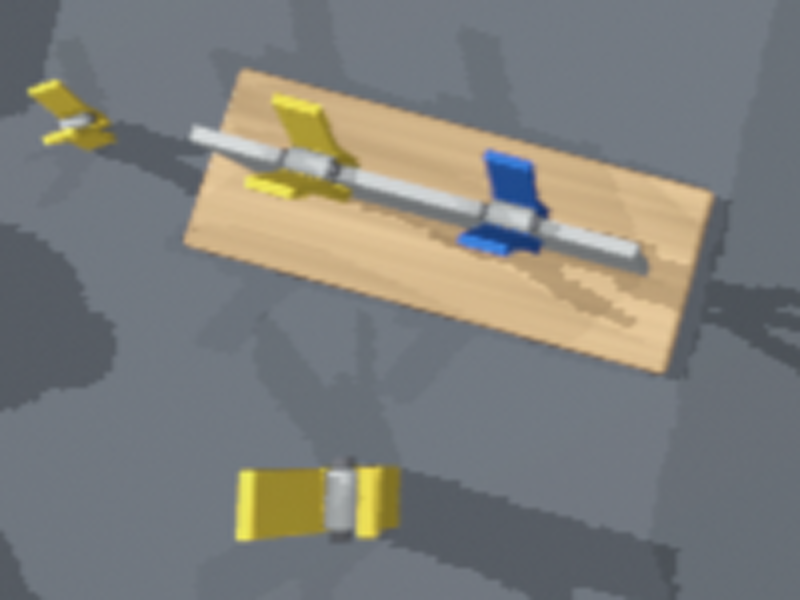

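```bash
python3 - <<'E'
from h import *
c=dict(np.load('pics/top0.npz')); P=cloud(c)
cs=[p2w(c,360+a/3.2,190+b/3.2,zw=0.008) for a,b in [(95,30),(725,215),(680,467),(25,267)]]
cs=np.array(cs)[:,:2]
print(cs.round(4)); 
for a,b in [(0,1),(1,2),(3,2),(0,3)]:
    d=cs[b]-cs[a]; print(np.hypot(*d),np.degrees(np.arctan2(*d[::-1])))
print('center',cs.mean(0))
for f in ['top0','scene0']:
    c=dict(np.load(f'pics/{f}.npz')); P=cloud(c); hsv=cv2.cvtColor(c['image'],cv2.COLOR_BGR2HSV)
    red=((hsv[...,0]<8)|(hsv[...,0]>172))&(hsv[...,1]>150)&(c['range_z']>0)
    Z=P[...,2]
    near=(P[...,0]>.5)&(P[...,0]<.75)&(P[...,1]<0)&(P[...,1]>-.3)
    yaw=np.radians(-9.64)
    A=np.array([[np.cos(yaw),np.sin(yaw)],[-np.sin(yaw),np.cos(yaw)]])
    for lo,hi in [(0.01,.03),(0.03,0.055),(.06,.095),(0.096,0.104)]:
        q=P[red&near&(Z>lo)&(Z<hi)]
        if len(q)<3: continue
        r=(q[:,:2]-cs.mean(0))@A.T
        far=r[:,0]>.02
        for m in (far,~far):
            if m.sum()>2: print(f,lo,hi,m.sum(),q[m].mean(0).round(4),'railframe',r[m].mean(0).round(4),r[m].min(0).round(4),r[m].max(0).round(4))
    dark=(hsv[...,2]<70)&near&(Z>0.094)&(Z<.1)
    q=P[dark]; 
    if len(q)>3:
        r=(q[:,:2]-cs.mean(0))@A.T; print('grip',len(q),q.mean(0),r.min(0),r.max(0))
    q=P[near&(Z>0.132)&(Z<.139)]
    if len(q)>3:
        r=(q[:,:2]-cs.mean(0))@A.T; print('card',len(q),q.mean(0),r.min(0),r.max(0))
    q=P[near&(Z>0.043)&(Z<.049)]
    r=(q[:,:2]-cs.mean(0))@A.T; k=(r[:,1]<.02)&(r[:,1]>-.145)
    print('block',np.percentile(r[k],[0.5,1,50,99,99.5],axis=0).round(4))
c=dict(np.load('pics/scene0.npz'))
cv2.imwrite('pics/z3.png',cv2.resize(c['image'][120:280,110:270],None,fx=3.7,fy=3.7,interpolation=cv2.INTER_CUBIC))
E
```

```text
[[ 0.7169  0.058 ]
 [ 0.6548 -0.3361]
 [ 0.499  -0.3122]
 [ 0.5613  0.0833]]
0.39900584099178565 -98.95549373094613
0.15758990573306206 171.2830180205205
0.4003967352444543 -98.94428341370354
0.15766859326997232 170.77745785428743
center [ 0.6080046  -0.12675937]
top0 0.01 0.03 42 [ 0.6801 -0.1037  0.0148] railframe [0.0672 0.0349] [0.0606 0.0277] [0.0747 0.041 ]
top0 0.03 0.055 27 [ 0.6741 -0.1032  0.0451] railframe [0.0612 0.0342] [0.0511 0.0313] [0.0702 0.0362]
top0 0.06 0.095 37 [ 0.5717 -0.1046  0.0828] railframe [-0.0395  0.0157] [-0.0424  0.0096] [-0.0345  0.0194]
top0 0.096 0.104 53 [ 0.5747 -0.109   0.1006] railframe [-0.0358  0.012 ] [-0.0422  0.0051] [-0.0287  0.0181]
grip 136 [ 0.55639459 -0.21998306  0.0968022 ] [-0.04480694 -0.11175297] [-0.02513332 -0.09052029]
card 194 [ 0.63119535 -0.18540439  0.13564785] [ 0.03011128 -0.10300839] [ 0.03598732 -0.00296325]
block [[-0.0587 -0.1222]
 [-0.0584 -0.1217]
 [-0.0081 -0.0502]
 [ 0.045   0.0158]
 [ 0.0482  0.0162]]
scene0 0.01 0.03 47 [ 0.6836 -0.1044  0.0143] railframe [0.0708 0.0347] [0.0635 0.025 ] [0.0778 0.0424]
scene0 0.03 0.055 36 [ 0.6776 -0.1036  0.0433] railframe [0.0648 0.0345] [0.0533 0.0305] [0.0726 0.0373]
scene0 0.06 0.095 99 [ 0.5804 -0.105   0.0785] railframe [-0.0309  0.0168] [-0.0394  0.0106] [-0.0249  0.0228]
scene0 0.096 0.104 40 [ 0.5786 -0.1083  0.0993] railframe [-0.0321  0.0133] [-0.0393  0.0018] [-0.0242  0.0198]
grip 70 [ 0.56131189 -0.22043501  0.0958279 ] [-0.04154953 -0.113335  ] [-0.0199074  -0.09011387]
card 95 [ 0.63460074 -0.18404249  0.13461324] [ 0.03289973 -0.10487932] [ 0.0386966  -0.00353222]
block [[-0.0554 -0.1206]
 [-0.0547 -0.1193]
 [-0.0039 -0.0356]
 [ 0.0534  0.0168]
 [ 0.0536  0.0176]]
```

View pics/z3.png

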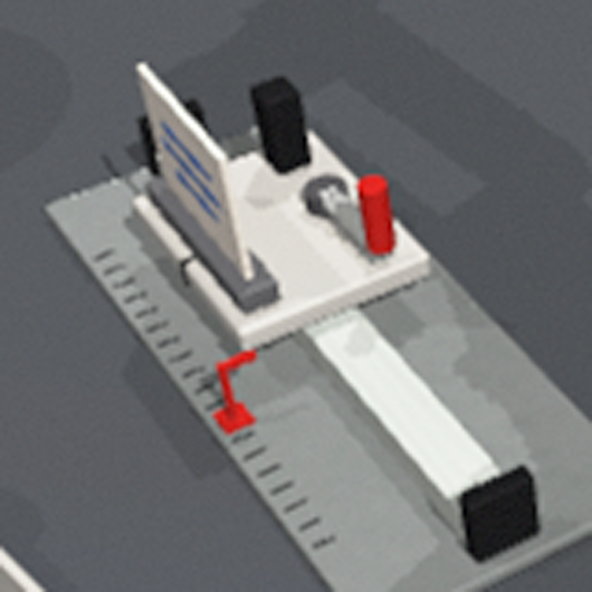

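```bash
python3 - <<'E'
from h import *
c=dict(np.load('pics/scene0.npz'));P=cloud(c)
d=dict(np.load('pics/top0.npz'));Pd=cloud(d)
C=np.array([.608,-.1268]);yaw=np.radians(-9.1)
A=np.array([[np.cos(yaw),np.sin(yaw)],[-np.sin(yaw),np.cos(yaw)]])
for n,uv,z in [('line',(160.5,192.4),.046),('line edge up',(159,190),.046),('tip',(178.9,215.9),.044),('foot',(173.5,232.2),.011)]:
    w=p2w(c,*uv,zw=z); print(n,w,A@(w[:2]-C), p2w(c,*uv))
# card line fits
for nm,cc,PP in [('scene',c,P),('top',d,Pd)]:
    Z=PP[...,2];near=(PP[...,0]>.58)&(PP[...,0]<.7)&(PP[...,1]<-.1)&(PP[...,1]>-.3)&(cc['range_z']>0)
    q=PP[near&(Z>.09)&(Z<.14)][:,:2].astype(np.float32)
    q=q[np.abs((q-C)@A[0]-.034)<.008]
    vx,vy,x0,y0=cv2.fitLine(q,cv2.DIST_HUBER,0,.001,.001).ravel(); print(nm,len(q),np.degrees(np.arctan2(vy,vx)))
    # stripline
    near=(PP[...,0]>.45)&(PP[...,0]<.56)&(PP[...,1]<.45)&(PP[...,1]>.2)&(cc['range_z']>0)
    q=PP[near&(Z>.094)&(Z<.104)][:,:2].astype(np.float32)
    vx,vy,x0,y0=cv2.fitLine(q,cv2.DIST_HUBER,0,.001,.001).ravel(); print(' strip',len(q),np.degrees(np.arctan2(vy,vx)),x0,y0)
    hsv=cv2.cvtColor(cc['image'],cv2.COLOR_BGR2HSV)
    yel=(hsv[...,0]>20)&(hsv[...,0]<35)&(hsv[...,1]>150)&near
    yw=np.radians(-6.2);B=np.array([[np.cos(yw),np.sin(yw)],[-np.sin(yw),np.cos(yw)]])
    for lo,hi in [(.06,.08),(.1,.12),(.12,.135),(.135,.147),(.147,.155)]:
        q=PP[yel&(Z>lo)&(Z<hi)]
        if len(q)<3: continue
        r=(q[:,:2]-[.506,.367])@B.T; print(' yel',lo,len(q),q.mean(0).round(4),np.percentile(r,[2,50,98],axis=0).round(4).tolist())
E
```

```text
line [ 0.65102751 -0.18209818  0.046     ] [ 0.05123181 -0.04779704] [ 0.65093197 -0.18230398  0.04582607]
line edge up [ 0.64893117 -0.19048696  0.046     ] [ 0.05048861 -0.05641179] [ 0.64985332 -0.18849097  0.04766919]
tip [ 0.66458563 -0.10149883  0.044     ] [0.05187185 0.0339322 ] [ 0.64483126 -0.14116421  0.00654   ]
foot [ 0.68116382 -0.10497277  0.011     ] [0.06879081 0.03312396] [ 0.67986278 -0.10772777  0.00828289]
scene 418 81.006935
 strip 640 83.52351 0.5121377 0.33013624
 yel 0.06 79 [0.5231 0.367  0.073 ] [[0.0115, -0.0084], [0.0175, 0.0023], [0.0192, 0.0095]]
 yel 0.1 160 [0.5172 0.3681 0.1111] [[-0.0031, -0.0083], [0.0173, 0.0028], [0.021, 0.0098]]
 yel 0.12 165 [0.5117 0.3675 0.1277] [[-0.0059, -0.0092], [-0.0019, 0.0013], [0.0247, 0.0094]]
 yel 0.135 149 [0.5131 0.3674 0.1411] [[-0.0093, -0.0088], [-0.0044, 0.0013], [0.0277, 0.0097]]
 yel 0.147 112 [0.5131 0.3662 0.1497] [[-0.0119, -0.0099], [-0.0056, -0.0001], [0.0279, 0.0091]]
top 688 80.65685
 strip 335 83.42815 0.50512296 0.31966156
 yel 0.06 9 [0.5067 0.3569 0.0736] [[-0.0035, -0.0108], [-0.0008, -0.0101], [0.0131, -0.0074]]
 yel 0.1 41 [0.5132 0.3616 0.1128] [[-0.0054, -0.0109], [0.0118, -0.007], [0.014, 0.0074]]
 yel 0.12 57 [0.5122 0.3624 0.1272] [[-0.01, -0.0109], [0.0141, -0.0039], [0.0171, 0.0061]]
 yel 0.135 52 [0.5156 0.3625 0.1412] [[-0.0116, -0.0111], [0.0176, -0.0038], [0.0209, 0.0065]]
 yel 0.147 63 [0.5114 0.3642 0.1501] [[-0.0139, -0.0103], [0.0196, -0.0022], [0.024, 0.0064]]
```

The scene crop shows the black line at (160.5,192.4) and the pointer tip at (179,216), so the stand has to travel about 84 mm. Next I go above the rail and refine with the wrist camera.

```bash
cat >> h.py <<'E'
from scipy.spatial.transform import Rotation as Rt
def quat(ang):
    """tool down, tool x axis at world angle ang"""
    x=np.array([np.cos(ang),np.sin(ang),0]);z=np.array([0,0,-1.]);y=np.cross(z,x)
    return Rt.from_matrix(np.stack([x,y,z],1)).as_quat()
E
python3 - <<'E'
from h import *
c=dict(np.load('pics/scene0.npz'));P=cloud(c)
m=(c['range_z']>0)&(P[...,0]>.1)&(P[...,0]<.7)&(P[...,1]<0)&(P[...,1]>-.75); print('max z',P[m][:,2].max(), P[m][P[m][:,2].argmax()])
for a in (np.radians(-99.1),np.radians(80.9)):
    for p in [(.577,-.109,.3),(.577,-.109,.069),(.51,-.16,.069),(.559,-.22,.061),(.57,-.137,.061),(.5125,.365,.14),(.5125,.365,.25)]:
        j=inverse_kinematics(p,quat(a)); print(None if j is None else np.round(j,2))
q=quat(np.radians(-99.1))
p=current_position(); servo_line([p[0],p[1],.36],rate=.25)
move_ptp([.57,-.13,.33],q)
c=cap('wrist','w1'); np.savez('pics/w1.npz',**c); print(current_clock(),current_force())
E
```

```text
max z 0.3570367021170762 [ 0.24629954 -0.00228007  0.3570367 ]
[-0.3   0.28  1.43 -0.    1.43  1.43]
[-0.3   0.52  1.69 -0.    0.93  1.43]
[-0.43  0.46  1.81 -0.    0.87  1.3 ]
[-0.49  0.54  1.67 -0.    0.93  1.24]
[-0.35  0.53  1.7  -0.    0.92  1.38]
[ 0.51  0.48  1.53 -0.    1.13  2.24]
[ 0.51  0.38  1.41 -0.    1.35  2.24]
[-0.3   0.28  1.43 -0.    1.43 -1.72]
[-0.3   0.52  1.69 -0.    0.93 -1.72]
[-0.43  0.46  1.81 -0.    0.87 -1.85]
[-0.49  0.54  1.67 -0.    0.93 -1.9 ]
[-0.35  0.53  1.7  -0.    0.92 -1.77]
[ 0.51  0.48  1.53 -0.    1.13 -0.9 ]
[ 0.51  0.38  1.41 -0.    1.35 -0.9 ]
4.7333 [-0.0512536  -0.45312711 -0.4057278 ]
```

View pics/w1.png

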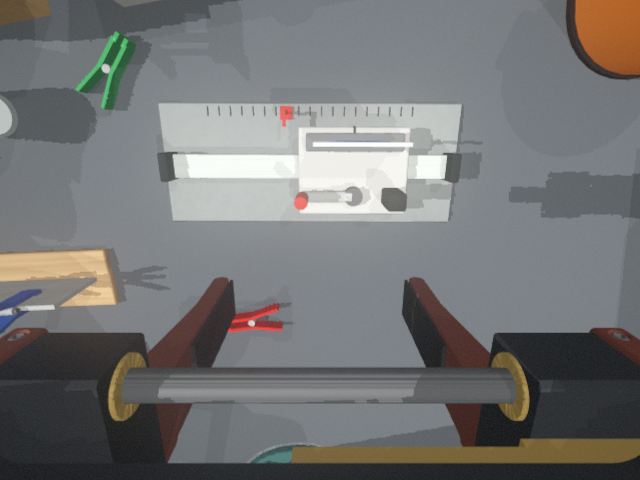

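The wrist view shows the stand clearly: line at (355,129), pointer at (285,118), knob top at (300,202) and grip at (393,199).

```bash
python3 - <<'E'
from h import *
c=dict(np.load('pics/w1.npz'));P=cloud(c);img=c['image'];Z=P[...,2]
cv2.imwrite('pics/w1z.png',cv2.resize(img[95:225,260:420],None,fx=5,fy=4.6,interpolation=cv2.INTER_CUBIC))
hsv=cv2.cvtColor(img,cv2.COLOR_BGR2HSV);v,u=np.mgrid[:480,:640]
reg=(u>150)&(u<470)&(v>95)&(v<230)&(c['range_z']>0)
red=((hsv[...,0]<8)|(hsv[...,0]>172))&(hsv[...,1]>150)&reg
yaw=np.radians(-9.1);A=np.array([[np.cos(yaw),np.sin(yaw)],[-np.sin(yaw),np.cos(yaw)]])
C=np.array([.6097,-.1268])
def st(n,m):
    q=P[m]; r=(q[:,:2]-C)@A.T
    print(n,len(q),q.mean(0).round(4),np.percentile(r,[1,50,99],axis=0).round(4).tolist())
st('knob',red&(Z>.096)&(Z<.104)); st('ptr',red&(Z>.035)&(Z<.06));st('foot',red&(Z<.03))
st('grip',reg&(hsv[...,2]<70)&(Z>.093)&(Z<.1)); st('card',reg&(Z>.13)&(Z<.14))
m=reg&(Z>.13)&(Z<.14)
vx,vy,_,_=cv2.fitLine(P[m][:,:2].astype(np.float32),cv2.DIST_HUBER,0,.001,.001).ravel();print(np.degrees(np.arctan2(vy,vx)))
m=reg&(Z>.042)&(Z<.05)&(u>290)&(u<412)&(v>120); st('block',m)
cs=np.array([p2w(c,*x,zw=.008)[:2] for x in [(159,103),(462,104),(448,221),(173,221)]]); print(cs.mean(0),[np.degrees(np.arctan2(*(cs[b]-cs[a])[::-1])) for a,b in [(0,1),(3,2)]])
w=p2w(c,355,129,zw=.046);print('line',w,A@(w[:2]-C)); w=p2w(c,284.5,122,zw=.044);print('tip',w,A@(w[:2]-C))
E
```

```text
<stdin>:11: RuntimeWarning: Mean of empty slice.
  ret = um.true_divide(
Traceback (most recent call last):
IndexError: index -1 is out of bounds for axis 0 with size 0
```

View pics/w1z.png

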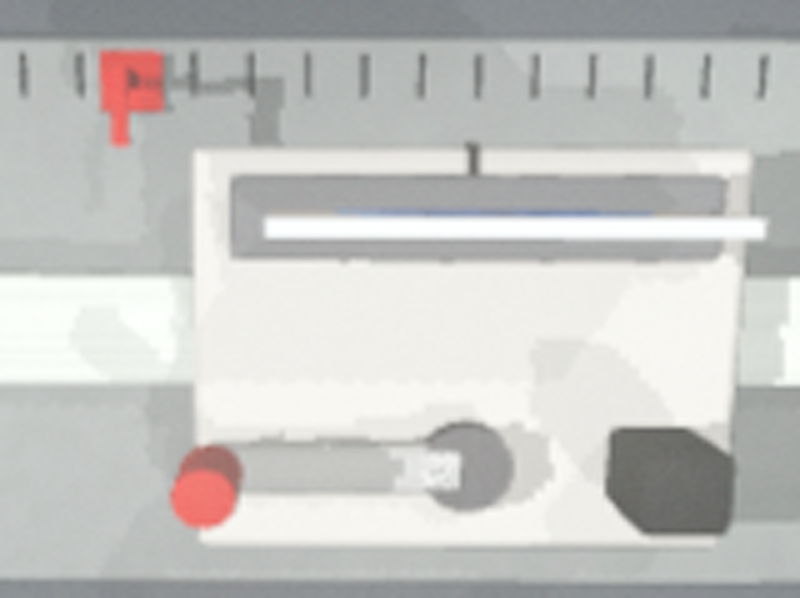

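```bash
python3 - <<'E'
from h import *
c=dict(np.load('pics/w1.npz'));P=cloud(c);img=c['image'];Z=P[...,2]
for n,(u,v) in dict(knob=(301,203),grip=(396,201),card=(360,145),block=(340,170),plate=(240,200)).items(): print(n,P[v,u].round(4))
yaw=np.radians(-9.1);A=np.array([[np.cos(yaw),np.sin(yaw)],[-np.sin(yaw),np.cos(yaw)]])
C=np.array([.6097,-.1268])
cs=np.array([p2w(c,*x,zw=.008)[:2] for x in [(159,103),(462,104),(448,221),(173,221)]]); print(cs.mean(0),cs.round(4).tolist(),[np.degrees(np.arctan2(*(cs[b]-cs[a])[::-1])) for a,b in [(0,1),(3,2)]])
for n,uv,z in [('line',(355,127.6),.046),('tip',(284,125.4),.044),('foot',(286.4,112.4),.01),('knob',(300.8,203.3),.1),('cardL',(260+265/5,95+228/4.6),.135),('cardR',(260+766/5,95+228/4.6),.135)]:
    w=p2w(c,*uv,zw=z);print(n,w.round(4),(A@(w[:2]-C)).round(4))
E
```

```text
knob [ 0.5783 -0.1111  0.1001]
grip [ 0.5623 -0.2203  0.0969]
card [ 0.6335 -0.1827  0.1354]
block [ 0.6021 -0.1634  0.0453]
plate [ 0.579  -0.0184  0.0077]
[ 0.61093987 -0.12564982] [[0.7218, 0.0572], [0.6568, -0.3351], [0.5007, -0.3092], [0.5645, 0.0845]] [np.float64(-99.39686439864525), np.float64(-99.20121116018258)]
line [ 0.6503 -0.1889  0.046 ] [ 0.0499 -0.0549]
tip [ 0.6669 -0.1027  0.044 ] [0.0527 0.0328]
foot [ 0.6834 -0.1058  0.01  ] [0.0695 0.0324]
knob [ 0.578  -0.1108  0.1   ] [-0.0339  0.0107]
cardL [ 0.6414 -0.1363  0.135 ] [ 0.0328 -0.0044]
cardR [ 0.6254 -0.2353  0.135 ] [ 0.0326 -0.1047]
```

```bash
cat >> h.py <<'E'
YAW=np.radians(-9.2)
RX=np.array([np.cos(YAW),np.sin(YAW)]);RY=np.array([-np.sin(YAW),np.cos(YAW)])
q=quat(YAW-np.pi/2)
def knobpos(axis,th,r=.065):
    return axis+r*(np.cos(th)*RY-np.sin(th)*RX)
E
python3 - <<'E'
from h import *
k=np.array([.578,-.1108]); ax=k-.065*RY
move_gripper(.05)
servo_line([*k,.15],q,rate=.25)
print('contact',servo_line([*k,.071],q,rate=.12,contact_N=6))
move_gripper(0.0); print('gap',current_finger_gap(),current_force())
for th in np.linspace(0,1.42,13)[1:]:
    servo_line([*knobpos(ax,th),.071],q,rate=.06)
    print(round(th,2),current_force().round(1),round(current_clock(),2))
c=cap('wrist','w2');c=cap('scene','s2')
E
```

```text
contact False
gap 0.01544570249411072 [-0.18694174 -0.96078111  1.95056038]
0.12 [-1.7 -1.5  2.1] 8.07
0.24 [-0.5 -2.   3.1] 8.35
0.36 [-0.4 -3.   4. ] 8.62
0.47 [ 0.4 -3.3  3.4] 8.9
0.59 [-0.5 -2.8  4. ] 9.18
0.71 [ 0.7 -4.4  3.7] 9.45
0.83 [ 1.3 -4.1  3.8] 9.72
0.95 [ 2.2 -3.7  4.7] 10.0
1.06 [ 1.9 -3.5  4.3] 10.28
1.18 [ 2.7 -3.6  4. ] 10.55
1.3 [ 3.  -3.3  4.7] 10.82
1.42 [5.  0.1 3.7] 11.1
```

View pics/s2.png

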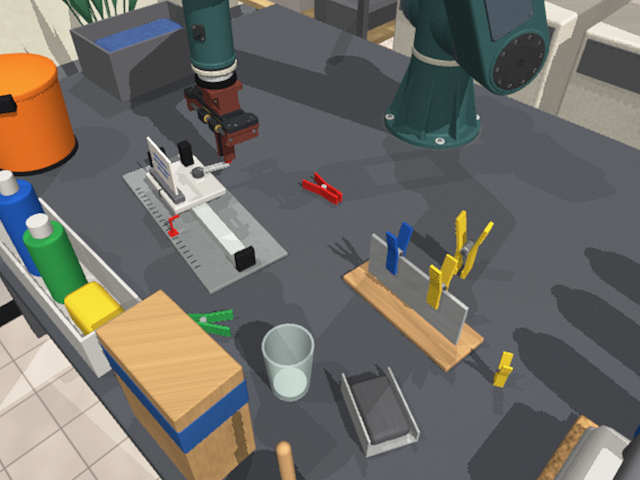

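The lever arm at (215,168) now points at the robot, so it is open. Next I slide the stand.

```bash
python3 - <<'E'
from h import *
move_gripper(.05)
p=current_position(); servo_line([p[0],p[1],.15],q,rate=.2)
g=np.array([.560,-.221])
servo_line([*g,.15],q,rate=.25)
print('contact',servo_line([*g,.062],q,rate=.12,contact_N=6))
f0=current_force()
move_gripper(0.0); print('gap',current_finger_gap(),current_force()-f0)
p=current_position()
e=np.array(p[:2])+.0835*RY
servo_line([*e,.062],q,rate=.07); print(current_force()-f0,current_clock())
for n in ('wrist','scene','top'):
    c=cap(n,n[0]+'3'); np.savez(f'pics/{n[0]}3.npz',**c)
c=dict(np.load('pics/w3.npz')); cv2.imwrite('pics/w3z.png',cv2.resize(c['image'],(800,600)))
for n in 's','t':
    c=dict(np.load(f'pics/{n}3.npz')); u,v=w2p(c,[.667,-.103,.044]).astype(int); print(u,v)
    cv2.imwrite(f'pics/{n}3z.png',cv2.resize(c['image'][v-35:v+35,u-45:u+45],None,fx=8,fy=8,interpolation=cv2.INTER_CUBIC))
E
```

```text
contact False
gap 0.021913763437087248 [-0.10271884 -2.69448849  1.7715149 ]
[-0.69193841 -3.32356361  4.31349455] 15.7
177 216
473 229
```

View pics/w3.png

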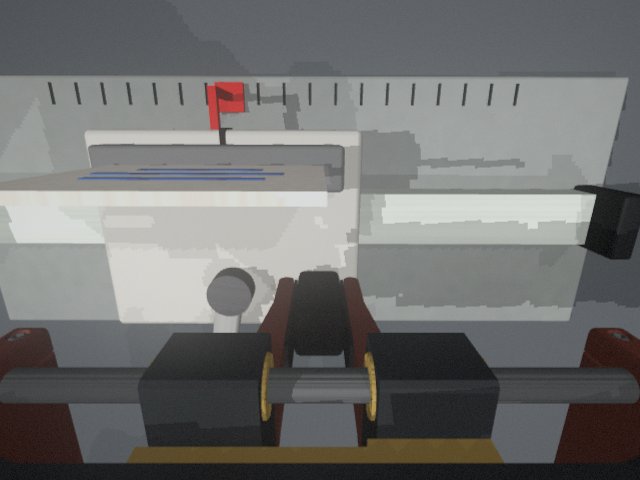

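View pics/s3z.png

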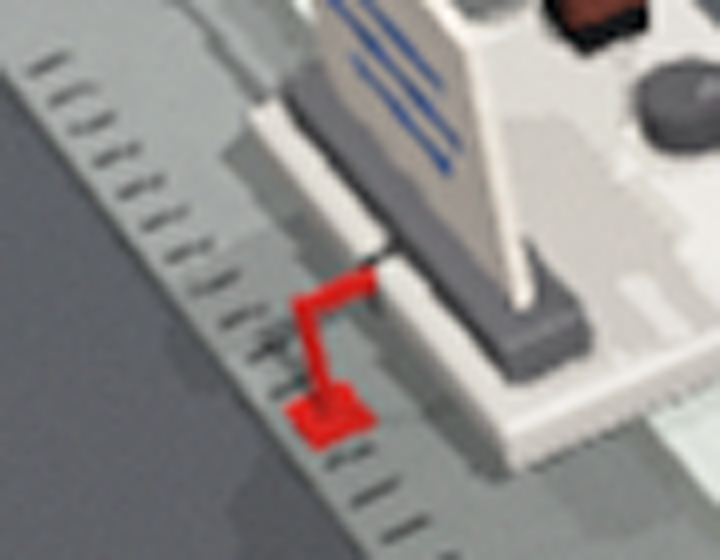

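View pics/t3z.png

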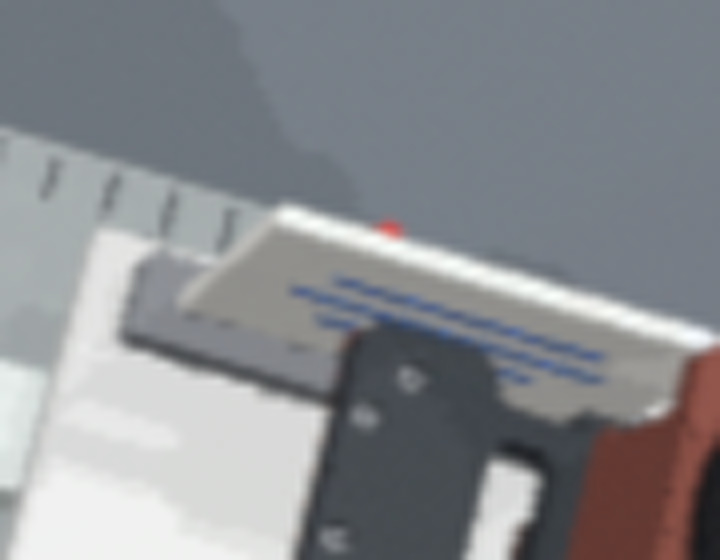

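The wrist picture shows the line end at about (223,130) and the pointer tip at about (214,129), a few mm short. Measuring that.

```bash
python3 - <<'E'
from h import *
c=dict(np.load('pics/w3.npz'))
cv2.imwrite('pics/w3z.png',cv2.resize(c['image'][70:150,180:270],None,fx=8,fy=7,interpolation=cv2.INTER_CUBIC))
a=p2w(c,223,130,zw=.046);b=p2w(c,214,129,zw=.044);f=p2w(c,214,100,zw=.044)
print(a,b,(b-a)[:2]@RY,(b-a)[:2]@RX,(f-a)[:2]@RY)
E
```

```text
[ 0.66482064 -0.10671067  0.046     ] [ 0.66610745 -0.10185704  0.044     ] 0.004996933694212568 0.0004942493441845139 0.0037649235700609215
```

View pics/w3z.png

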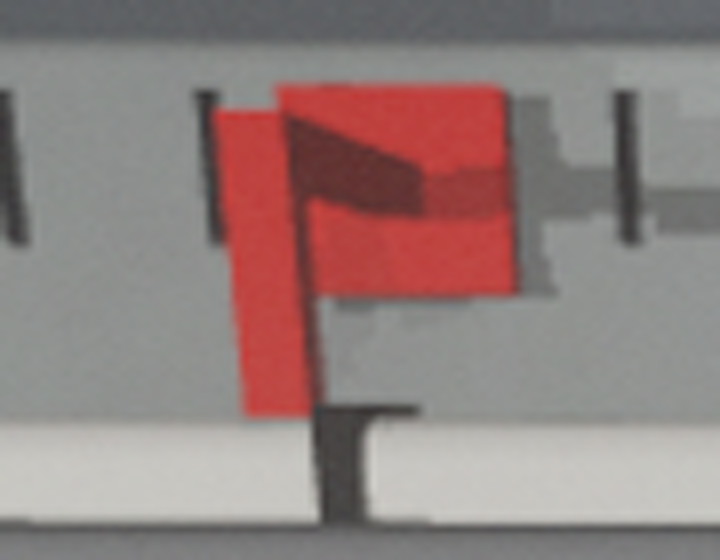

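```bash
python3 - <<'E'
from h import *
p=current_position(); e=np.array(p[:2])+.0043*RY
servo_line([*e,.062],q,rate=.03); sleep(.2)
c=cap('wrist'); np.savez('pics/w4.npz',**c)
print(current_clock(),current_position(),np.array(current_position())-p)
cv2.imwrite('pics/w4z.png',cv2.resize(c['image'][70:150,180:270],None,fx=8,fy=7,interpolation=cv2.INTER_CUBIC))
E
```

```text
16.375 [ 0.57429642 -0.13638235  0.06250684] [6.60324500e-04 3.84586703e-03 2.18415062e-05]
```

View pics/w4z.png

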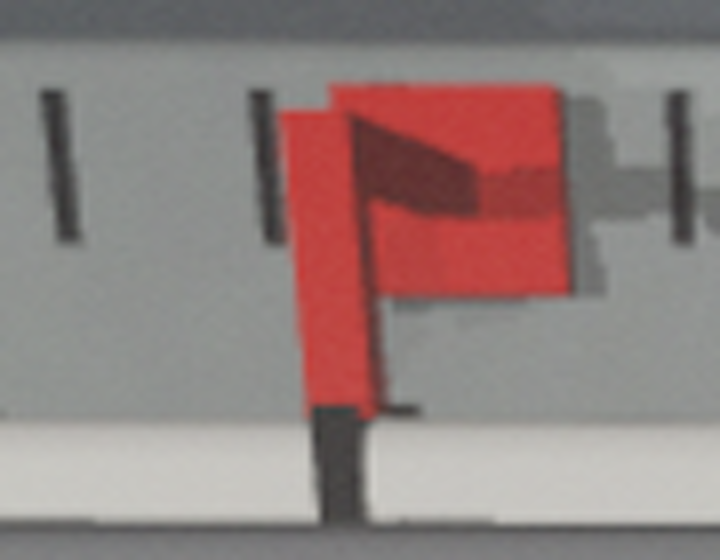

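The line is now centred on the pointer. Next I release the grip and swing the lever back.

```bash
python3 - <<'E'
from h import *
move_gripper(.05)
p=current_position(); servo_line([p[0],p[1],.16],q,rate=.2)
ax=np.array([.578,-.1108])-.065*RY+.0872*RY
k=knobpos(ax,1.4)
a=k-.09*RX
servo_line([k[0]-.10*RX[0],k[1]-.10*RX[1],.3],q,rate=.3)
c=cap('wrist','w5'); np.savez('pics/w5.npz',**c)
print(k,w2p(c,[*k,.1]),w2p(c,[*ax,.058]),current_clock())
E
```

```text
[ 0.52008545 -0.06773876] [318.768305   114.66702917] [329.25524129  51.62900131] 18.5917
```

View pics/w5.png

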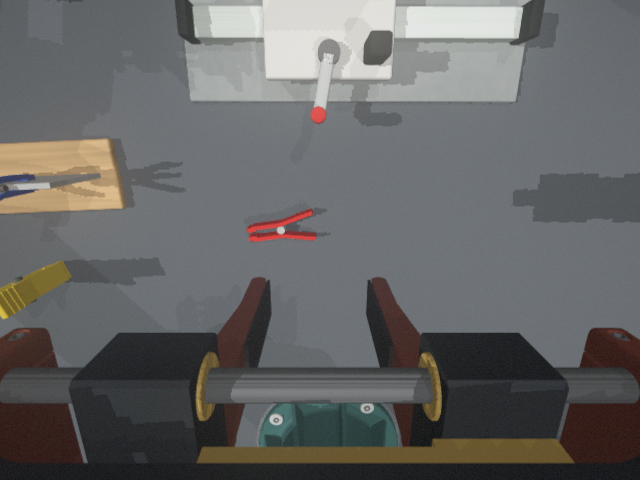

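The knob top appears at (318.5,115) and the axis at (329,50), both within about 1 px of my predictions (318.8,114.7) and (329.3,51.6).

```bash
python3 - <<'E'
from h import *
ax=np.array([.578,-.1108])-.065*RY+.0872*RY
k=knobpos(ax,1.4)
servo_line([*k,.16],q,rate=.3)
print('contact',servo_line([*k,.071],q,rate=.12,contact_N=6))
f0=current_force()
move_gripper(0.0); print('gap',current_finger_gap(),current_force()-f0)
for th in np.linspace(1.4,0,13)[1:]:
    servo_line([*knobpos(ax,th),.071],q,rate=.06)
    print(round(th,2),(current_force()-f0).round(1))
e=knobpos(ax,-.03); servo_line([*e,.071],q,rate=.03); sleep(.2)
print((current_force()-f0).round(1),current_clock(),current_position())
for n in ('wrist','scene','top'):
    c=cap(n,n[0]+'6'); np.savez(f'pics/{n[0]}6.npz',**c)
E
```

```text
contact False
gap 0.015424952385478386 [-0.52152233  0.50780115  1.1543423 ]
1.28 [1.  0.3 1.7]
1.17 [1.3 0.8 2.8]
1.05 [-0.7  2.2  3.3]
0.93 [1.7 1.2 3.4]
0.82 [0.7 1.7 3.5]
0.7 [1.2 0.8 3.2]
0.58 [1.7 0.3 3. ]
0.47 [ 0.6 -0.3  3.8]
0.35 [0.4 0.1 3.8]
0.23 [ 2.  -0.7  4.7]
0.12 [ 0.6 -0.3  3.7]
0.0 [1.2 0.4 4.9]
[-2.3 -0.4  8. ] 24.5917 [ 0.59226308 -0.02475415  0.07096858]
```

View pics/w6.png

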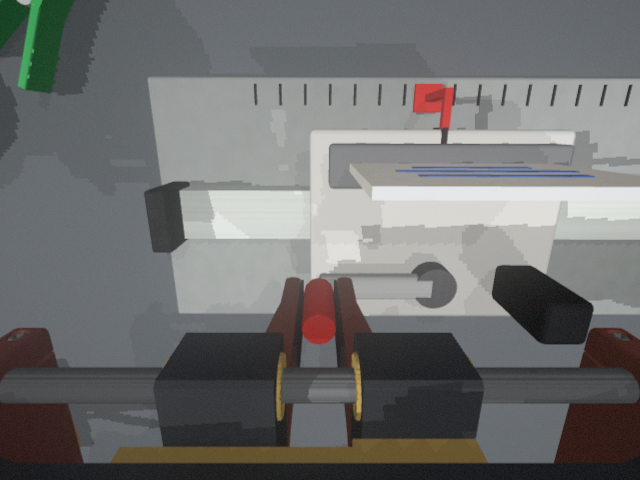

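The lever lies along the rail, with the line at (444,135) in line with the pointer at (445,125). Next I release it and go to view the peg.

```bash
python3 - <<'E'
from h import *
move_gripper(.05)
p=current_position(); servo_line([p[0],p[1],.16],q,rate=.2)
move_ptp([.57,-.05,.30],q)
c=cap('wrist','w7'); np.savez('pics/w7.npz',**c)
qp=quat(np.radians(-6.5))
print(inverse_kinematics([.51,.365,.12],qp),inverse_kinematics([.647,-.1,.18],quat(YAW)))
move_gripper(.088)
move_ptp([.50,.30,.33],qp)
c=cap('wrist','w8'); np.savez('pics/w8.npz',**c)
print(current_clock())
E
```

```text
[ 5.11093093e-01  4.98918432e-01  1.55794936e+00 -4.44089210e-16
  1.08472486e+00  6.24539495e-01] [-2.58783236e-01  4.73652061e-01  1.43338431e+00 -4.44089210e-16
  1.23455628e+00 -9.82129444e-02]
28.8667
```

View pics/w7.png

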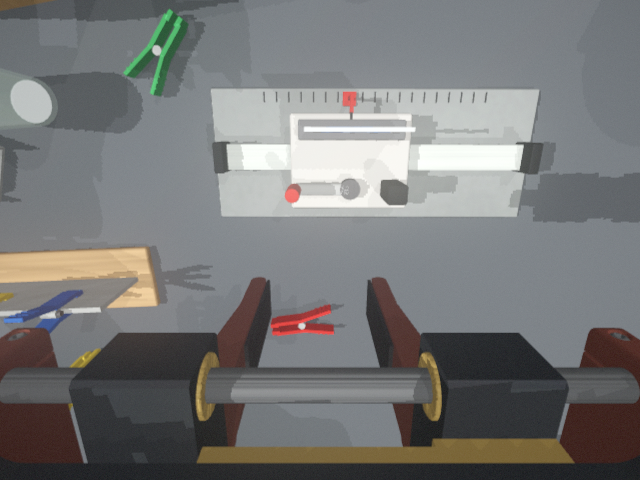

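View pics/w8.png

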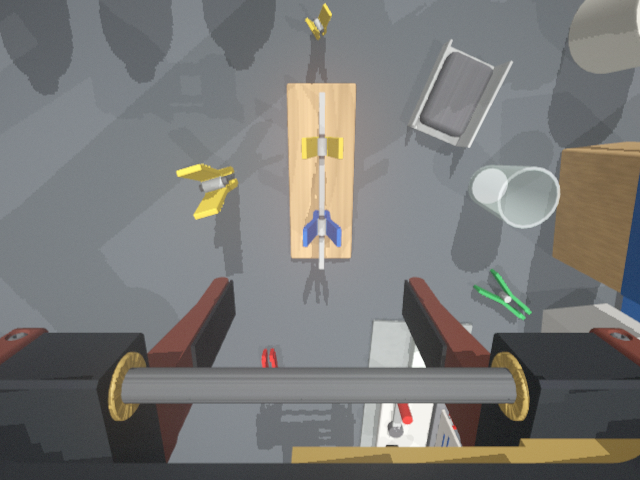

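w7 shows the card's top edge from (304,129) to (415,129) and the lever along the rail. w8 shows the yellow peg, pin at (322,147), with its handles spanning columns 302–343.

```bash
python3 - <<'E'
from h import *
c=dict(np.load('pics/w8.npz'));P=cloud(c);Z=P[...,2];img=c['image'];hsv=cv2.cvtColor(img,cv2.COLOR_BGR2HSV)
v,u=np.mgrid[:480,:640];reg=(u>295)&(u<350)&(v>85)&(v<185)&(c['range_z']>0)
yel=reg&(hsv[...,0]>20)&(hsv[...,0]<35)&(hsv[...,1]>120)
yw=np.radians(-6.5);B=np.array([[np.cos(yw),np.sin(yw)],[-np.sin(yw),np.cos(yw)]])
for lo,hi in [(.105,.12),(.12,.135),(.135,.147),(.147,.157)]:
    m=yel&(Z>lo)&(Z<hi);q=P[m]
    if len(q)<3: continue
    r=(q[:,:2]-[.512,.366])@B.T; print(lo,len(q),q.mean(0).round(4),np.percentile(r,[1,50,99],axis=0).round(4).tolist())
m=reg&(Z>.096)&(Z<.104)&~yel;q=P[m][:,:2]
r=(q-[.512,.366])@B.T;print('strip',len(q),r.mean(0))
m=(c['range_z']>0)&(u>310)&(u<335)&(v>90)&(v<270)&(Z>.096)&(Z<.104)
vx,vy,x0,y0=cv2.fitLine(P[m][:,:2].astype(np.float32),cv2.DIST_HUBER,0,.001,.001).ravel();print(np.degrees(np.arctan2(vy,vx)),x0,y0, 'strip x at peg',x0+(.366-y0)*vx/vy)
c=dict(np.load('pics/w7.npz'));P=cloud(c)
a=p2w(c,304,129,zw=.135);b=p2w(c,415,129,zw=.135);print('card',a,b,(a+b)/2,P[129,360])
P=cloud(c);m=(c['range_z']>0)&(P[...,2]>.13)&(P[...,2]<.14)&(v<140)&(v>115)&(u>290)&(u<425);print(P[m].mean(0),m.sum())
for n in ('t6','s6'):
    c=dict(np.load(f'pics/{n}.npz'));P=cloud(c);m=(c['range_z']>0)&(P[...,2]>.13)&(P[...,2]<.139)&(P[...,0]>.63)&(P[...,0]<.67)&(abs(P[...,1]+.1)<.07);print(n,m.sum(),P[m].mean(0),np.ptp(P[m],axis=0))
E
```

```text
0.105 115 [0.5143 0.3662 0.1133] [[-0.0067, -0.0089], [0.0072, 0.0006], [0.0101, 0.0095]]
0.12 131 [0.5139 0.3659 0.1275] [[-0.0102, -0.009], [0.01, 0.0001], [0.0133, 0.009]]
0.135 130 [0.5137 0.3663 0.1408] [[-0.0131, -0.0091], [0.0134, 0.0006], [0.016, 0.0092]]
0.147 234 [0.5132 0.3657 0.1504] [[-0.018, -0.0093], [-0.013, -0.0], [0.0208, 0.0094]]
strip 403 [0.00135855 0.01047342]
83.24311 0.5101366 0.3397056 strip x at peg 0.51325196
card [ 0.65606887 -0.05019049  0.135     ] [ 0.63994694 -0.14880792  0.135     ] [ 0.64800791 -0.0994992   0.135     ] [ 0.64794465 -0.09985912  0.13585305]
[ 0.64831411 -0.0965119   0.1354417 ] 500<stdin>:18: RuntimeWarning: Mean of empty slice.
  ret = um.true_divide(
Traceback (most recent call last):
ValueError: zero-size array to reduction operation maximum which has no identity
```

```bash
python3 - <<'E'
from h import *
qp=quat(np.radians(-6.7)); p=[.5134,.366]
servo_line([*p,.22],qp,rate=.3)
print('contact',servo_line([*p,.117],qp,rate=.12,contact_N=6))
f0=current_force()
move_gripper(0.0); sleep(.3); print('gap',current_finger_gap(),current_force()-f0)
c=cap('wrist','w9');c=cap('scene','s9')
print(current_clock())
E
```

```text
contact False
gap 0.020039360882014374 [-1.18784066 -0.3436599   6.83274672]
31.9083
```

View pics/w9.png

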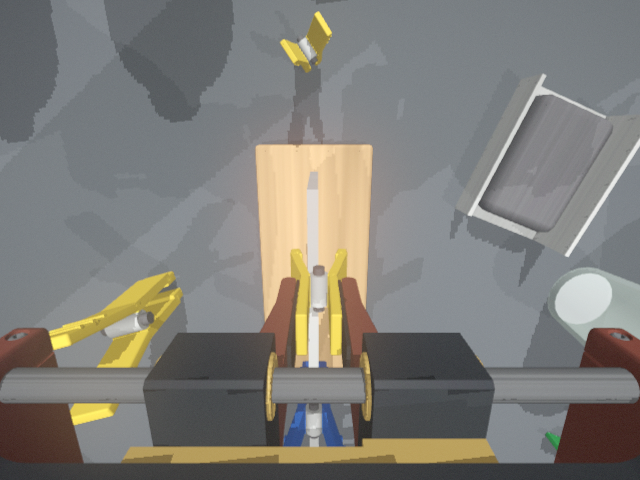

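View pics/s9.png

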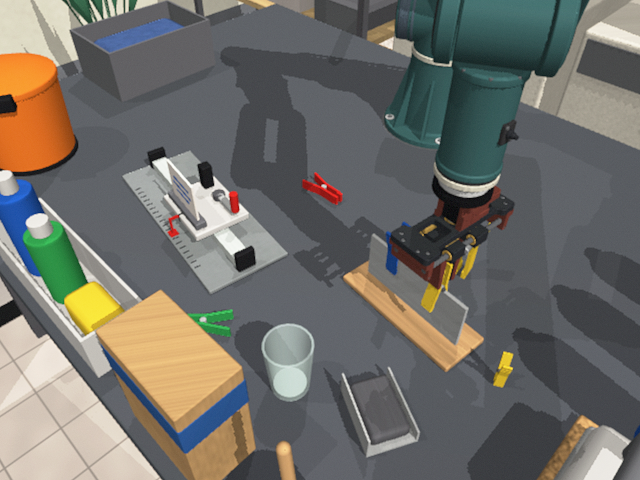

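The peg is squeezed to its stop (gap 20 mm), with the jaws spread evenly either side of the strip at (293,260) and (342,260). Next I lift it and carry it to the card.

```bash
python3 - <<'E'
from h import *
qp=quat(np.radians(-6.7)); p=current_position()
servo_line([p[0],p[1],.28],qp,rate=.12); print(current_finger_gap(),current_clock())
qc=quat(YAW); k=np.array([.648,-.0995])
move_ptp([*k,.28],qc); print(current_finger_gap(),current_clock(),current_position())
for n in ('wrist','scene'):
    c=cap(n,n[0]+'10'); np.savez(f'pics/{n[0]}10.npz',**c)
E
```

```text
0.019592897500681484 33.4167
0.020069428146639093 35.1833 [ 0.64807048 -0.09824799  0.28005511]
```

View pics/w10.png

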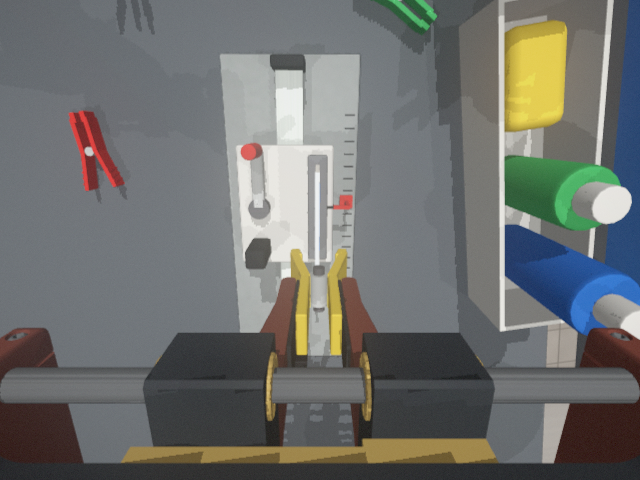

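View pics/s10.png

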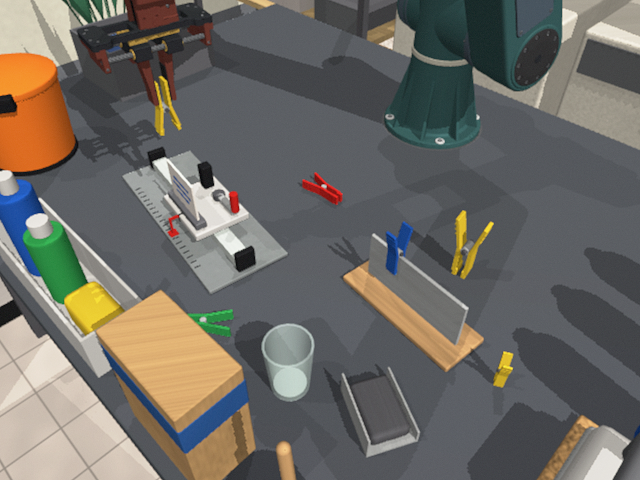

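The peg is held open and upright, in line with the card edge (column 317, with the peg centred at 319). Lowering it now.

```bash
python3 - <<'E'
from h import *
k=np.array([.648,-.0995])
print(servo_line([*k,.174],quat(YAW),rate=.08,contact_N=4)); sleep(.3)
print(current_finger_gap(),current_clock(),current_position(),current_qvel().round(4))
for n in ('wrist','scene','top'):
    c=cap(n,n[0]+'11'); np.savez(f'pics/{n[0]}11.npz',**c)
    if n!='wrist':
        u,v=w2p(c,[.648,-.0995,.12]).astype(int)
        cv2.imwrite(f'pics/{n[0]}11z.png',cv2.resize(c['image'][max(v-50,0):v+50,u-60:u+60],None,fx=6,fy=6,interpolation=cv2.INTER_CUBIC))
    else: print(w2p(c,[.648,-.0995,.135]))
E
```

```text
False
0.019972516973634367 37.0583 [ 0.64812314 -0.09953176  0.17426328] [-0.0003  0.0021  0.0034 -0.0016 -0.0026 -0.0005]
[315.6009269  268.98738116]
```

View pics/w11.png

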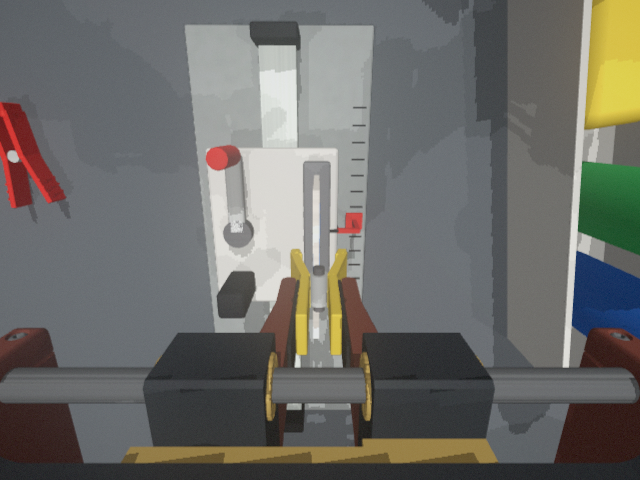

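View pics/s11z.png

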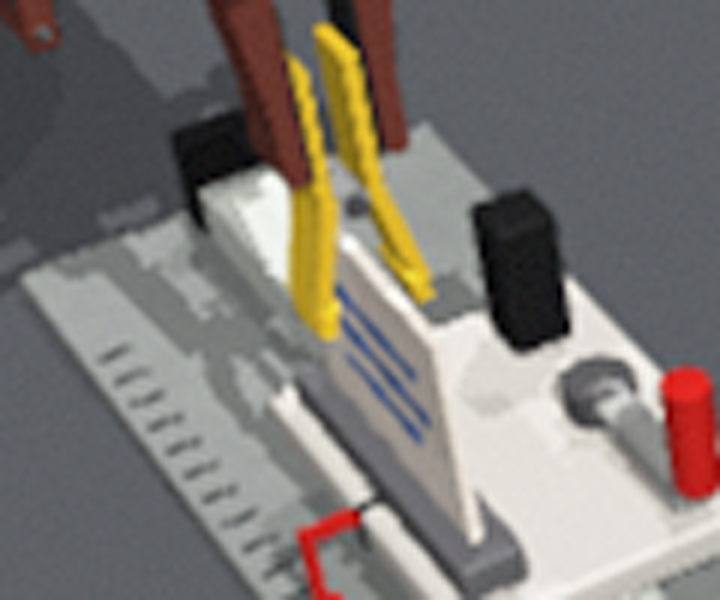

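```bash
python3 - <<'E'
from h import *
k=np.array([.648,-.0995])
c=dict(np.load('pics/s11.npz'));u,v=w2p(c,[.648,-.0995,.12]).astype(int);v0=max(v-50,0);u0=u-60
pr=lambda X:((w2p(c,X)-[u0,v0])*6).round()
for s in (-.05,0,.05): print('card',s,pr([*(k+s*RY),.135]))
for s in (-.0125,.0125): print('tip',pr([*(k+s*RX),.117]))
print('pin',pr([*k,.162]))
# jaw visible points y
hsv=cv2.cvtColor(c['image'],cv2.COLOR_BGR2HSV);P=cloud(c)
m=(hsv[...,0]>20)&(hsv[...,0]<35)&(hsv[...,1]>140)&(P[...,2]>.1)&(np.hypot(P[...,0]-.65,P[...,1]+.1)<.08)
q=P[m];r=(q[:,:2]-k)@np.stack([RX,RY]).T;print(m.sum(),r.min(0),r.max(0),q[:,2].min(),q[:,2].max(), np.percentile(r,[2,50,98],axis=0))
print('lowest far',q[r[:,0]>0][:,2].min(),'near',q[r[:,0]<0][:,2].min())
w=dict(np.load('pics/w11.npz'))
for s in (-.05,.05): print('wcard',w2p(w,[*(k+s*RY),.135]))
print('tips w',[w2p(w,[*(k+s*RX+.01*RY),.117]) for s in (-.0125,.0125)])
cv2.imwrite('pics/w11z.png',cv2.resize(w['image'][140:365,240:400],None,fx=2.6*1.8,fy=2.6,interpolation=cv2.INTER_CUBIC))
E
```

```text
card -0.05 [284. 179.]
card 0 [357. 260.]
card 0.05 [434. 347.]
tip [406. 294.]
tip [329. 324.]
pin [341. 185.]
462 [-0.02782122 -0.02688185] [0.03870226 0.03191168] 0.10420591999650432 0.28674944978394673 [[-0.01457558 -0.00948407]
 [-0.00299996  0.00724664]
 [ 0.01938364  0.01926649]]
lowest far 0.10420591999650432 near 0.12032532074696542
wcard [315.85894956 338.01102674]
wcard [315.30510852 189.85300155]
tips w [array([297.12753905, 245.01072328]), array([334.3524087 , 244.96567022])]
```

View pics/w11z.png

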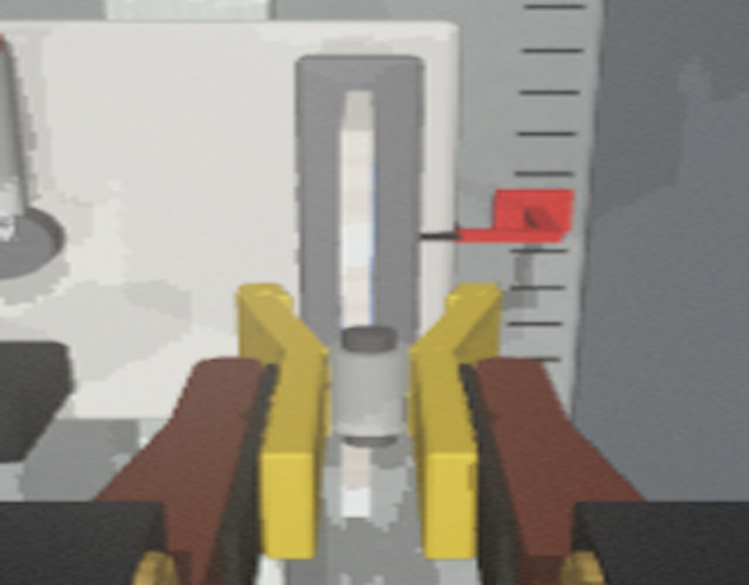

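View pics/t11z.png

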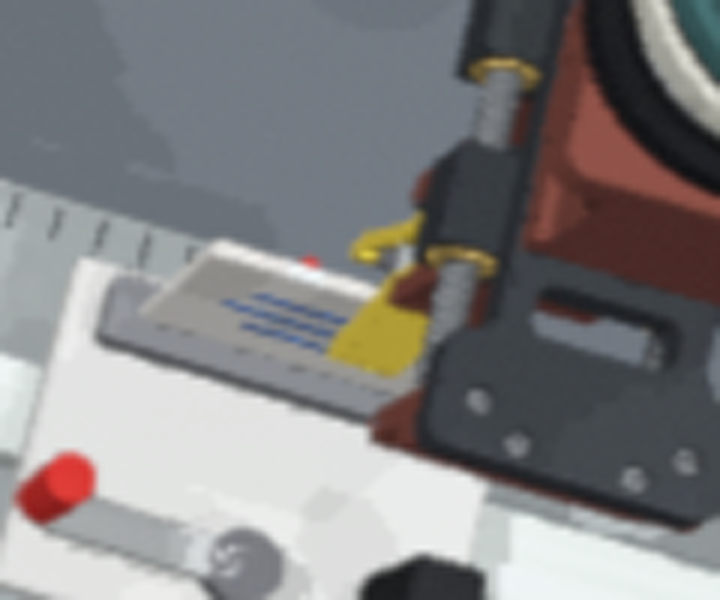

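```bash
python3 - <<'E'
from h import *
c=dict(np.load('pics/w7.npz'))
k=p2w(c,292,194.5,zw=.1)[:2];ax=np.array([.578,-.1108])+.0222*RY
a2=p2w(c,349,188.5,zw=.06)[:2]
for A in (ax,a2):
    d=k-A;print(A,k,np.hypot(*d),'lever',np.arctan2(-d@RX,d@RY))
c=dict(np.load('pics/w11.npz'))
cv2.imwrite('pics/w11p.png',cv2.resize(c['image'][200:260,310:380],None,fx=10,fy=9,interpolation=cv2.INTER_CUBIC))
print(current_position(),current_force())
E
```

```text
[ 0.58154936 -0.08888557] [ 0.59370582 -0.02488111] 0.06514868486247852 lever -0.027125452464632327
[ 0.58343336 -0.08750121] [ 0.59370582 -0.02488111] 0.06345707167585919 lever -0.0020256653928385345
[ 0.64802557 -0.09949     0.17407937] [-0.55828985  1.21841095 -0.49637525]
```

View pics/w11p.png

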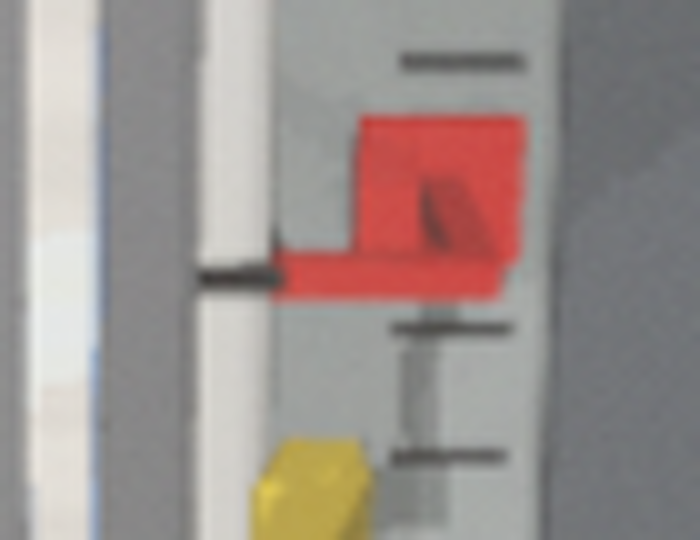

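The line at (338,231) meets the pointer finger, and the lever reads about 0 rad. Handing the job in.

```bash
python3 -c "
from h import *
close_job(); print(current_clock(),current_finger_gap())"
```

```text
the job is handed in; nothing more can be done
the job is handed in; nothing more can be done
```

The job is done and handed in at about 37 s of the 72 s allowed; the hand-in reports no verdict.

- **Stand:** I swung the lever open to its stop and slid the stand about 87 mm, including one 4 mm correction after looking. I then swung the lever fully back. The last wrist picture showed the black line on the pointer to within about a millimetre, and the lever measured about 0 rad.
- **Peg:** I squeezed the clipped yellow peg to its stop, with the gripper gap at 20 mm. I lifted it off the strip and carried it to the middle of the card. It was held open there, with one jaw on each side and nothing touching.
- **Final position:** The tips are roughly 18 mm below the card's top edge. That depth comes from the grasp geometry and agrees with the scene picture to a few millimetres. The card sits about 1 mm off the middle between the jaws, and there was no contact force on the way down.
- **Bystanders:** I saw no sign of the other pegs, the jar or the pad holder having moved in the pictures. I did not measure their positions again.
- **Disagreements:** The cameras differed by up to 3.5 mm in x, and early estimates of the stand's travel ran from 82 to 88 mm. I relied on the close-up wrist views for both.

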